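Clear the jeweller's bench after a melt

ROBOT

A 6-joint arm with a two-finger parallel gripper is mounted at the origin on the work surface. World frame = base frame: x ahead of the robot, y to its left, z up, the work surface at z = 0. Lengths are in mm, angles in rad, forces in N, time in s.
With the tool pointing down it reaches from about 150 to 775 mm from the base axis. Payload 6.1 kg.
Tool frame: the origin (TCP) lies at the very end of the fingers, on their centre line; the grasp point (between the pads) lies 19 mm behind it; z points along the fingers, y is the line along which they close (so a half turn about z gives the same grasp; the last joint's range is limited). The gripper opens to 85 mm and grips with 20 to 120 N. Pads are 22 mm wide; open, the fingers measure 114 mm over their backs; the gripper's body (76 mm by 85 mm) begins 54 mm behind the grasp point. The pads swing forward as they close: fully open they stand 13 mm farther back than shut.
Start: joints at [-1.305, 0.126, -0.04, 1.405, 0, 1.571], TCP at [137.902, -506.548, 231.295] pointing down, gripper open.
Joint ranges: [-2.72, 2.72], [-0.95, 1.95], [-1.27, 1.35], [-1.78, 2.02], [-1.46, 1.47], [-3.14, 3.14]. Speed limits (rad/s): [2.39, 2.39, 3.01, 3.14, 3.14, 3.14].

INTERFACE

Orientations are given as a rotation vector (axis times angle).
In Python, from workcell import env gives the robot as it stands.
- The arm moves only by the tool apply_moves, never from a script. Its argument "deltas" is a list that holds one entry, the list of rows, each a list of 5 numbers: the shift along the tool's x, y, z in cm, then the turn about the tool's z in degrees, then the closure, from 0 (fully open) to 1 (shut). In form: [[[tx, ty, tz, yaw, grip], ...]]. A call has exactly 10 rows; each row is the pose to reach, as a shift and turn from the pose commanded when the call began, along the tool's axes at that moment; what a row does not reach only later rows make up. A row lasts 1/12 s, in which the tool goes at most 41.7 mm and 7.16 degrees, less where a joint would pass 70% of its speed; a pose out of reach is approached as far as the arm can. A call with a gripper value outside its range is refused whole. The fingers move at their own pace and stop on an object; the grip force is fixed at half the most. Time passes only in rows, so rows that repeat a pose let the fingers close, or fill a call up. It gives the time, the measured TCP pose, the force, the opening and the grip force at its end, in the units of the state.
- env.sense(): the state, without advancing time (a new reading comes with each control period).
- env.snapshot(name): name is "scene" or "side" or "wrist"; returns the picture (480x640x3 uint8, red, green, blue); there is no depth.
- env.get_calibration(name): a dict with "camera_matrix" (3x3 intrinsics, pixels), "R" (3x3) and "t" (3): a world point X has camera coordinates R X + t; the wrist camera has in their place "mount" (4x4, takes a point from camera to tool coordinates, whose origin is the TCP and whose axes are the flange's). Camera axes: x right, y down, z forward; pixel columns grow to the right and rows downward; lengths in mm; the calibration is good to about 2 mm. A picture is of the moment at which its call begins: read the wrist's pose just before it. get_calibration takes no time and is no camera call.
- env.close_job(): hands the job in; it is judged then, once.
Trained networks look in the newest picture that a camera, given by its name, has taken for a name from the list of things; names that differ only in an ending like _2 or _b are one class to them, and where a whole thing is asked for, a point or a joint stands for the part that bears it (a point fixed in the world has none). Each returns a list of dicts, best first, with "p" (0 to 1); they miss things now and then, are a little off and sometimes report something else, mostly with a low value. They report only what shows in the picture. A call takes as long as a camera call. They do not tell look-alikes from the thing itself.
- env.spot_in(camera, thing): "position" ([column, row] in pixels, amid what is visible of it).
- env.regions_of(camera, thing): "region" (480x640 bool, what is visible of it) and "position" ([column, row] in pixels, amid what is visible of it).
The state is a dict: "t": time; "joint_pos": joint angles; "joint_velocities": joint speeds; "tau": joint torques, N m; "position": TCP position; "orientation": TCP orientation; "force": force on the tool from outside, world axes, zero at the start; "moment": the same for the moment, N m; "width": finger opening in mm; "gripper_force": force on a finger pad.
Only numpy, scipy, OpenCV 4.12 (cv2) and the standard library are available. Lean on these libraries where they do the work, as an engineer would, in place of code of your own. Each camera call takes 0.05 s, during which the arm holds its last target. There are 200 camera calls.

TASK

Clear up after the melt: put both copper pieces (bar and slug) in the blue tray and both brass pieces in the green tray, each resting on the tray's floor and not on top of one another. Stand the white crucible upright in the black holder, fully down in its well. Leave the jar and the mug where they stand.

Things in the scene. Friction and masses are not known exactly. Their poses are not given: they have to be found in the camera images.
- copper_bar_mid (a point): Copper bar, a solid reddish-orange block 60 x 26 x 22 mm lying flat, about 300 g. The point is its centre, 11 mm above its underside; x along the 60 mm length, y across the 26 mm width, z up.
- brass_bar_mid (a point): Brass bar, a solid yellow block 60 x 26 x 22 mm lying flat, about 300 g. The point is its centre, 11 mm above its underside; x along the 60 mm length, y across the 26 mm width, z up.
- copper_slug_mid (a point): Copper slug, a solid upright reddish-orange cylinder 34 mm in diameter and 30 mm tall, about 235 g. The point is its centre, half-way up; z is the cylinder's axis.
- brass_slug_mid (a point): Brass slug, a solid upright yellow cylinder 34 mm in diameter and 30 mm tall, about 235 g. The point is its centre, half-way up; z is the cylinder's axis.
- crucible_mid (a point): White ceramic crucible, an open tapered cup standing upright, 62 mm tall, about 120 g. Outside diameter 30 mm at the foot, 42 mm at 44 mm height, then a straight rim band 50 mm wide over the top 14 mm, best gripped across the outside; wall 4 mm. The point is its centre, on the axis, 31 mm above its underside; z up.
- tray_blue: Blue open tray for copper, fixed to the bench: outside 138 mm along its x, 150 mm along its y, 25 mm high; walls and floor 4 mm thick (inside 130 x 142 mm, 21 mm deep). Origin at the centre of its underside, on the bench; z up.
- tray_green: Green open tray for brass, fixed to the bench: outside 138 mm along its x, 150 mm along its y, 25 mm high; walls and floor 4 mm thick (inside 130 x 142 mm, 21 mm deep). Origin at the centre of its underside, on the bench; z up.
- holder: Black graphite crucible holder, fixed to the bench: a tapered pot on a round steel foot (84 mm wide, 6 mm thick). Its open well is 46 mm wide at the mouth (58 mm outside), 46 mm above the bench, and 35 mm at its floor, 14 mm above the bench. The crucible stands on that floor with 2 to 3 mm play, its rim then 76 mm above the bench. Origin on the well's axis, on the bench; z up.
- jar: Bystander: a jar with a red cap, 56 mm in diameter, 85 mm tall, standing. Origin at the centre of its underside.
- mug: Bystander: a dark blue mug, 76 mm in diameter, 88 mm tall, handle to its +y. Origin at the centre of its underside.
There are look-alikes about, which are no part of the job. What is shaped like the part that bears brass_slug_mid but turquoise is not meant. Leave any purple look-alike of the part that bears crucible_mid alone.

How it is judged (in metres and radians):
At the end, for the whole second after the job is handed in: Copper pieces on the blue tray's floor, brass on the green's (centres inside the walls, under 27 mm above the tray's underside: none stacked or perched); crucible in the well: upright within 0.12 rad, centre within 6 mm of the axis and under 49 mm above the bench; all released and at rest (x of copper_bar_mid in the frame of tray_blue between -0.062 and 0.062 m and y of copper_bar_mid in the frame of tray_blue between -0.068 and 0.068 m and z of each of copper_bar_mid, copper_slug_mid in the frame of tray_blue below 0.027 m and x of copper_slug_mid in the frame of tray_blue between -0.062 and 0.062 m and y of copper_slug_mid in the frame of tray_blue between -0.068 and 0.068 m and x of brass_bar_mid in the frame of tray_green between -0.062 and 0.062 m and y of brass_bar_mid in the frame of tray_green between -0.068 and 0.068 m and z of each of brass_bar_mid, brass_slug_mid in the frame of tray_green below 0.027 m and x of brass_slug_mid in the frame of tray_green between -0.062 and 0.062 m and y of brass_slug_mid in the frame of tray_green between -0.068 and 0.068 m and horizontal distance between crucible_mid and holder below 0.006 m and z of crucible_mid in the frame of holder below 0.049 m and angle between crucible_mid's own z axis and vertical below 0.12 rad and linear speed of each of copper_bar, brass_bar, copper_slug, brass_slug, crucible below 0.02 m/s); the robot touches nothing.
It fails at once if the jar is pushed more than 30 mm or knocked over (distance of jar from where it was at the start of the episode above 0.03 m or angle between jar's own z axis and vertical above 0.5 rad).
It fails at once if the mug is pushed more than 30 mm or knocked over (distance of mug from where it was at the start of the episode above 0.03 m or angle between mug's own z axis and vertical above 0.5 rad).
It also fails if it takes over 128 s, if anything falls off the work surface, if the arm or the gripper's body presses on something with over 40 N, if the wrist force passes 120 N, or if a joint passes its speed limit or range.

## Working session

There is one attempt and no reset: what is moved stays moved. The work goes in short steps, Python scripts to look and compute and a tool call to move; the robot and the scene stay as the last step left them, time stands still between calls to the robot, and variables do not carry over. Pictures are saved under pics/ and viewed, at most 14 in all, crops included, and the job is handed in when it is done.

Besides the shell and the picture viewer there is one more tool, called as a command line: name --argument value ..., lists and objects as JSON in quotes. apply_moves: Moves the arm, as the interface text tells. Its arguments: {"type":"object","properties":{"deltas":{"type":"array","items":{"type":"array","items":{"type":"array","items":{"type":"number"}}}}},"required":["deltas"]}

```bash
mkdir -p pics
cat > h.py <<'E'
import numpy as np, cv2
from workcell import env
from scipy.spatial.transform import Rotation as Ro
def snap(n,f=None):
    s=env.sense(); im=env.snapshot(n)
    if f: cv2.imwrite('pics/'+f,im[:,:,::-1])
    return s,im
def ray(n,px,s=None):
    c=env.get_calibration(n); K=np.array(c['camera_matrix'])
    d=np.linalg.solve(K,[px[0],px[1],1])
    if 'mount' in c:
        M=np.array(c['mount']); R=Ro.from_rotvec(s['orientation']).as_matrix()
        return np.array(s['position'])+R@M[:3,3], R@M[:3,:3]@d
    R=np.array(c['R']);t=np.array(c['t'])
    return -R.T@t, R.T@d
def atz(n,px,z,s=None):
    o,d=ray(n,px,s); return o+d*(z-o[2])/d[2]
def proj(n,X,s=None):
    c=env.get_calibration(n); K=np.array(c['camera_matrix'])
    if 'mount' in c:
        M=np.array(c['mount']); R=Ro.from_rotvec(s['orientation']).as_matrix()
        p=M[:3,:3].T@(R.T@(np.array(X)-s['position'])-M[:3,3])
    else: p=np.array(c['R'])@X+c['t']
    q=K@p; return q[:2]/q[2]
E
python3 - <<'E'
from h import *
hz=dict(copper_bar_mid=11,brass_bar_mid=11,copper_slug_mid=15,brass_slug_mid=15,crucible_mid=31,tray_blue=4,tray_green=4,holder=40,jar=42,mug=44)
for n in('scene','side'):
    s,_=snap(n,n+'0.png')
    for k,z in hz.items():
        for r in env.spot_in(n,k)[:3]:
            print(n,k,round(r['p'],2),np.round(r['position']),np.round(atz(n,r['position'],z)))
print(s['position'],s['orientation'],s['t'])
print(env.get_calibration('wrist'))
E
```

```text
scene copper_bar_mid 0.74 [204. 256.] [ 328. -268.   11.]
scene copper_bar_mid 0.4 [160. 310.] [ 431. -426.   11.]
scene brass_bar_mid 0.68 [266. 255.] [ 417. -142.   11.]
scene copper_slug_mid 0.47 [379. 179.] [327. 315.  15.]
scene brass_slug_mid 0.69 [320. 244.] [467. -12.  15.]
scene brass_slug_mid 0.61 [337. 227.] [438.  65.  15.]
scene crucible_mid 0.83 [362. 228.] [495. 105.  31.]
scene crucible_mid 0.69 [361. 208.] [426. 160.  31.]
scene tray_blue 0.75 [438. 230.] [599. 286.   4.]
scene tray_green 0.91 [270. 323.] [ 605. -248.    4.]
scene holder 0.84 [356. 283.] [648. -44.  40.]
scene holder 0.63 [320. 245.] [494. -30.  40.]
scene jar 0.69 [157. 310.] [ 459. -437.   42.]
scene jar 0.38 [320. 245.] [496. -33.  42.]
scene mug 0.85 [454. 180.] [495. 457.  44.]
scene mug 0.34 [357. 284.] [656. -47.  44.]
side copper_bar_mid 0.67 [404. 216.] [ 325. -265.   11.]
side brass_bar_mid 0.78 [351. 237.] [ 422. -138.   11.]
side brass_bar_mid 0.34 [404. 214.] [ 327. -271.   11.]
side copper_slug_mid 0.95 [317. 396.] [334. 306.  15.]
side brass_slug_mid 0.73 [315. 288.] [437.  56.  15.]
s
[... 413 characters left out ...]
 0.52 [316. 398.] [327. 326.  42.]
side mug 0.79 [196. 430.] [486. 457.  44.]
[ 137.88724871 -506.53529481  231.29445429] [-3.11387782e+00 -4.16215953e-01 -1.83476669e-05] 0.55
{'camera_matrix': array([[388.97800412,   0.        , 315.7843735 ],
       [  0.        , 388.97800412, 244.22684393],
       [  0.        ,   0.        ,   1.        ]]), 'mount': array([[ 6.01918015e-04, -9.62058916e-01, -2.72841124e-01,
         6.89566891e+01],
       [ 9.99999643e-01,  7.40684559e-04, -4.05600087e-04,
         7.95181330e-01],
       [ 5.92300388e-04, -2.72840783e-01,  9.62059019e-01,
        -1.42974177e+02],
       [ 0.00000000e+00,  0.00000000e+00,  0.00000000e+00,
         1.00000000e+00]])}
```

View pics/scene0.png

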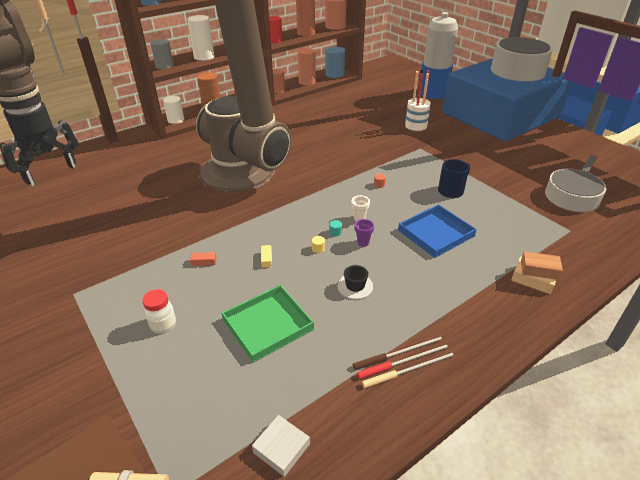

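View pics/side0.png

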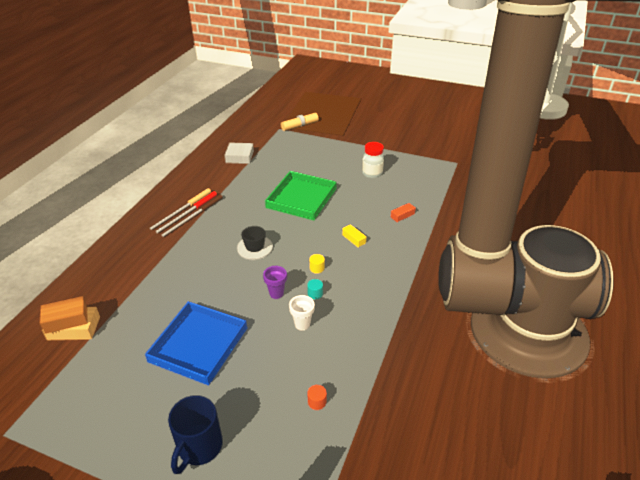

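Scene picture: copper bar (204,259), brass bar (266,256), jar (158,310). Brass slug candidates are yellow (318,244) and turquoise (336,228), so the yellow one is meant. Crucible candidates are white (361,208) and purple (364,232), so the white one is meant. Copper slug (379,180), green tray (268,322), blue tray (437,230), holder (356,278), mug (454,178).

```bash
cat >> h.py <<'E'
def yaw(s):
    R=Ro.from_rotvec(s['orientation']).as_matrix(); return np.degrees(np.arctan2(R[1,0],R[0,0]))
def go(s,xyz,yawdeg=None):
    """print the delta in tool axes (cm, deg) from s to world target"""
    R=Ro.from_rotvec(s['orientation']).as_matrix()
    d=R.T@(np.array(xyz,float)-s['position'])/10
    dy=0 if yawdeg is None else -(yawdeg-yaw(s))
    dy=(dy+90)%180-90
    print('GO',np.round(d,2),round(dy,1)); return d,dy
def rect(n,reg,z,s=None):
    """min-area rectangle of region, back-projected to height z"""
    c,_=cv2.findContours(reg.astype(np.uint8),cv2.RETR_EXTERNAL,cv2.CHAIN_APPROX_NONE)
    c=max(c,key=cv2.contourArea)[:,0,:]
    P=np.array([atz(n,p,z,s)[:2] for p in c],np.float32)
    (ctr,wh,a)=cv2.minAreaRect(P)
    if wh[0]<wh[1]: a+=90; wh=wh[::-1]
    return np.round(ctr,1),np.round(wh,1),round((a+90)%180-90,1)
E
python3 - <<'E'
from h import *
for n in('scene','side'):
    snap(n)
    for k,z in [('copper_bar_mid',22),('brass_bar_mid',22),('tray_blue',25),('tray_green',25)]:
        r=env.regions_of(n,k)
        if r: print(n,k,round(r[0]['p'],2),np.round(r[0]['position']),*rect(n,r[0]['region'],z))
s=env.sense(); print(yaw(s)); go(s,[327,-267,160])
E
python3 -c "
import cv2
im=cv2.imread('pics/scene0.png')[165:270,300:420]
cv2.imwrite('pics/crop.png',cv2.resize(im,None,fx=5,fy=5,interpolation=2))"
```

```text
scene copper_bar_mid 0.78 [203. 258.] [ 346.  -278.6] [58.4 47.9] 63.0
scene brass_bar_mid 0.53 [266. 258.] [ 429.7 -149.1] [75.4 24.6] -31.1
scene tray_blue 0.64 [438. 232.] [608. 263.] [172.9 156.8] 88.7
scene tray_green 0.77 [269. 323.] [ 609.5 -255.9] [156.1 156.1] 88.2
side copper_bar_mid 0.55 [403. 214.] [ 331.3 -264.6] [78.5 43.4] 57.9
side brass_bar_mid 0.53 [352. 233.] [ 414.3 -135.6] [73.6 39.4] -28.9
side tray_blue 0.8 [195. 345.] [593.5 278.4] [165.2 150.2] 89.2
side tray_green 0.93 [302. 197.] [ 595.  -242.4] [177.5 151. ] 87.1
15.229468301949693
GO [ 24.54 -18.15   7.13] 0
```

View pics/crop.png

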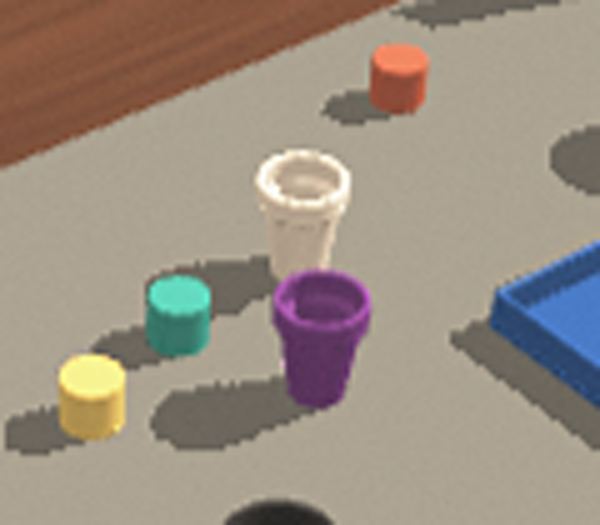

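The crop confirms it: the upright yellow cylinder at crop (92,397) is the brass slug and the turquoise one is a decoy. The white cup at (300,215) is the crucible, with the purple look-alike beside it. I'll start with the copper bar.

apply_moves --deltas '[[[24.5, -18.1, 7, -45, 0], [24.5, -18.1, 7, -45, 0], [24.5, -18.1, 7, -45, 0], [24.5, -18.1, 7, -45, 0], [24.5, -18.1, 7, -45, 0], [24.5, -18.1, 7, -45, 0], [24.5, -18.1, 7, -45, 0], [24.5, -18.1, 7, -45, 0], [24.5, -18.1, 7, -45, 0], [24.5, -18.1, 7, -45, 0]]]'

```text
t: 2.43
position: [327.2, -266.7, 161.2]
orientation: [-2.715, -1.58, 0.001]
force: [0.3, -0.2, -0.6]
width: 85.5
gripper_force: 0.0
```

```bash
cat > bar.py <<'E'
import sys
from h import *
k=sys.argv[1]; z=float(sys.argv[2]); f=sys.argv[3] if len(sys.argv)>3 else None
s,im=snap('wrist',f)
print(np.round(s['position'],1),round(yaw(s),1),s['t'],np.round(s['joint_pos'],2))
for r in env.regions_of('wrist',k)[:3]:
    m=r['region']; c=np.median(im[m],0)
    ctr,wh,a=rect('wrist',m,z,s)
    print(round(r['p'],2),np.round(r['position']),'rgb',c,ctr,wh,a,np.round(atz('wrist',r['position'],z,s)))
E
python3 bar.py copper_bar_mid 22 w1.png
```

```text
[ 327.2 -266.7  161.2] 60.4 2.4333 [-0.68 -0.06 -0.38  1.24 -0.    1.4 ]
0.58 [327. 232.] rgb [246. 135.  72.] [ 332.9 -275. ] [63.5 27.2] 56.4 [ 333. -273.   22.]
```

View pics/w1.png

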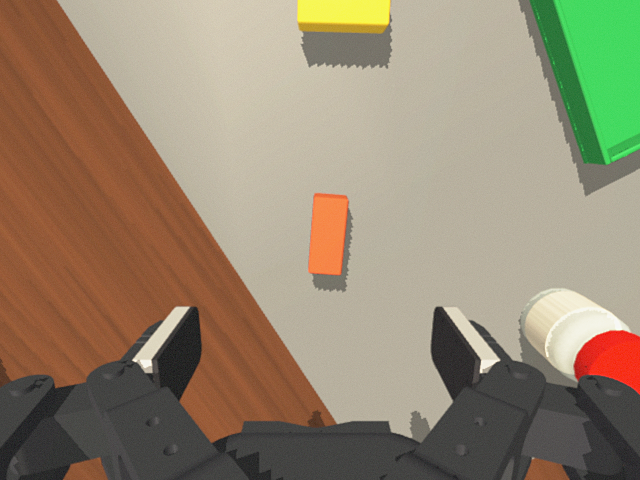

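Wrist view: the copper bar is at (329,233), with the jar at right (600,345) just outside the right finger. Descending.

Run:
```python
from h import *
s=env.sense(); go(s,[332.5,-274.5,4],56.4)
```

```text
GO [-0.27  0.83 15.76] 3.8
```

apply_moves --deltas '[[[-0.3, 0.8, 4, 4, 0], [-0.3, 0.8, 8, 4, 0], [-0.3, 0.8, 11, 4, 0], [-0.3, 0.8, 13, 4, 0], [-0.3, 0.8, 14.5, 4, 0], [-0.3, 0.8, 15.5, 4, 0], [-0.3, 0.8, 15.8, 4, 0], [-0.3, 0.8, 15.8, 4, 0.6], [-0.3, 0.8, 15.8, 4, 1], [-0.3, 0.8, 15.8, 4, 1]]]'

```text
t: 3.37
position: [332.9, -275.0, 4.5]
orientation: [2.77, 1.479, 0.001]
force: [0.4, 0.5, 0.1]
width: 51.7
gripper_force: 0.0
```

apply_moves --deltas '[[[0, 0, 0, 0, 1], [0, 0, 0, 0, 1], [0, 0, 0, 0, 1], [0, 0, 0, 0, 1], [0, 0, 0, 0, 1], [0, 0, -2, 0, 1], [0, 0, -5, 0, 1], [0, 0, -8, 0, 1], [0, 0, -10, 0, 1], [0, 0, -10, 0, 1]]]'

```text
t: 4.2
position: [334.0, -275.5, 107.1]
orientation: [2.766, 1.478, 0.004]
force: [-0.4, -0.0, -3.8]
width: 24.8
gripper_force: 60.2
```

Run:
```python
from h import *
s,_=snap('side','s2.png'); print(s['position'],yaw(s),s['width'],s['gripper_force'],s['force'],np.round(s['joint_pos'],2))
go(s,[565,245,110],0)
go(s,[565,245,110],90)
for n in('scene','side'):
  snap(n)
  for k in('tray_blue','tray_green','holder'):
    for r in env.regions_of(n,k)[:1]: print(n,k,r['p'],*rect(n,r['region'],25), *rect(n,r['region'],46))
```

```text
[ 334.00206138 -275.47617377  107.1457157 ] 56.24344534319962 24.769791746955722 60.18186807632446 [-0.39843403 -0.04045732 -3.76313801] [-0.69 -0.02 -0.47  1.12  0.    1.47]
GO [56.11 -9.71 -0.38] 56.2
GO [56.11 -9.71 -0.38] -33.8
scene tray_blue 0.86 [608.3 262.8] [173.4 157.2] 88.7 [624.7 240.8] [168.8 153. ] 88.7
scene holder 0.98 [632.8 -33.3] [108.1  73.7] -38.2 [648.6 -47.4] [105.2  71.8] -38.2
side tray_blue 0.95 [593.1 278.6] [164.9 151.3] 88.8 [581.2 292.5] [160.7 147.5] 88.8
side tray_green 0.75 [ 593.7 -241. ] [181.8 152. ] 88.1 [ 581.8 -214. ] [177.3 148.2] 88.1
side holder 0.8 [620.9 -24.1] [120.1  76.6] -64.8 [608.3  -2.6] [117.1  74.7] -64.8
```

The bar is held (24.8 mm opening). Carrying it towards the blue tray, turning to yaw 180.

apply_moves --deltas '[[[3, -0.5, -0.4, -7, 1], [6, -1, -0.8, -14, 1], [10, -2, -0.8, -21, 1], [14, -3, -0.8, -28, 1], [18, -3.5, -0.8, -35, 1], [22, -4, -0.8, -42, 1], [26, -4.5, -0.8, -49, 1], [30, -5, -0.8, -56, 1], [34, -6, -0.8, -62, 1], [34, -6, -0.8, -62, 1]]]'

```text
t: 5.48
position: [473.7, 47.9, 110.9]
orientation: [-1.597, -2.705, -0.005]
force: [0.9, 0.6, -3.6]
width: 24.9
gripper_force: 60.3
```

Run:
```python
from h import *
s=env.sense(); print(s['position'],yaw(s),s['width'],np.round(s['joint_pos'],2))
go(s,[600,238,110],179)
```

```text
[473.67558317  47.93280546 110.87463315] 118.87963300840602 24.907846630735726 [ 0.1   0.06 -0.38  1.13  0.    1.17]
GO [10.54 20.24  0.17] -60.1
```

apply_moves --deltas '[[[1, 2, 0, -7, 1], [2.5, 5, 0, -14, 1], [4, 8, 0, -21, 1], [6, 11, 0, -28, 1], [7.5, 14, 0, -35, 1], [9, 17, 0, -42, 1], [10, 19, 0, -49, 1], [10.5, 20.2, 0, -56, 1], [10.5, 20.2, 0, -60, 1], [10.5, 20.2, 0, -60, 1]]]'

```text
t: 6.32
position: [599.7, 230.6, 109.8]
orientation: [-0.044, -3.139, 0.001]
force: [0.4, -0.2, -3.4]
width: 24.7
gripper_force: 60.5
```

```bash
cat > tray.py <<'E'
import sys
from h import *
s,im=snap('wrist',sys.argv[2]); print(np.round(s['position'],1),round(yaw(s),1),s['t'],s['width'],np.round(s['joint_pos'],2))
for r in env.regions_of('wrist',sys.argv[1])[:2]: print(round(r['p'],2),np.round(r['position']),*rect('wrist',r['region'],25,s))
E
python3 tray.py tray_blue w3.png
```

```text
[599.7 230.6 109.8] 178.4 6.3167 24.689910480425645 [ 0.37  0.37  0.01  1.21 -0.    0.4 ]
0.95 [410. 214.] [598.6 272.7] [150.7 138.4] 88.4
0.69 [637.  61.] [496.2 404.3] [31.2  3.7] 11.1
```

View pics/w3.png

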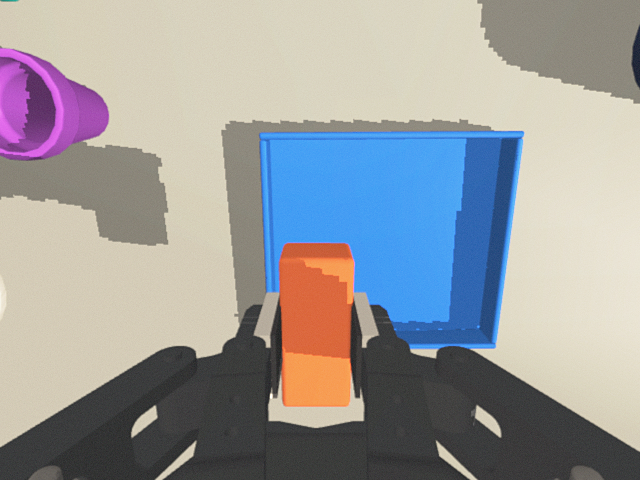

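The picture shows the bar well gripped at (316,325) over the tray's near-left part. The tray measures 150.7 x 138.4, centred at (598.6, 272.7). Lower at y = 241.

Run:
```python
from h import *
s=env.sense(); go(s,[598.6,240.5,10],178.4)
```

```text
GO [ 0.09  1.08 10.04] -0.3
```

apply_moves --deltas '[[[0, 1.1, 0, 0, 1], [0, 1.1, 3, 0, 1], [0, 1.1, 6, 0, 1], [0, 1.1, 8, 0, 1], [0, 1.1, 9.5, 0, 1], [0, 1.1, 10, 0, 1], [0, 1.1, 10, 0, 1], [0, 1.1, 10, 0, 1], [0, 1.1, 10, 0, 0.6], [0, 1.1, 10, 0, 0.6]]]'

```text
t: 7.25
position: [601.4, 241.5, 13.4]
orientation: [0.049, 3.138, 0.002]
force: [-0.8, 0.4, 0.9]
width: 34.1
gripper_force: 0.0
```

apply_moves --deltas '[[[0, 0, 0, 0, 0.6], [0, 0, 0, 0, 0.58], [0, 0, 0, 0, 0.58], [0, 0, -2, 0, 0.58], [0, 0, -5, 0, 0.5], [0, 0, -9, 0, 0], [0, 0, -13, 0, 0], [0, 0, -15, 0, 0], [0, 0, -15, 0, 0], [0, 0, -15, 0, 0]]]'

```text
t: 8.08
position: [600.9, 241.3, 163.3]
orientation: [0.049, 3.138, 0.002]
force: [0.2, 0.3, -1.1]
width: 85.2
gripper_force: 0.0
```

Run:
```python
from h import *
s,im=snap('wrist')
for r in env.regions_of('wrist','copper_bar_mid')[:2]: print(r['p'],r['position'],*rect('wrist',r['region'],26,s))
s=env.sense(); print(s['position'],s['width'])
go(s,[331,310,165],135)
```

```text
0.77 [314.8, 227.2] [600.5 240.5] [62.  25.5] -2.5
[599.52821097 240.74094556 160.19821408] 85.37779316419554
GO [27.05  6.09 -0.45] 43.2
```

The copper bar is down in the blue tray at (600, 240). Next is the copper slug.

apply_moves --deltas '[[[4, 1, 0, 0, 0], [8, 2, 0, 0, 0], [12, 3, 0, 0, 0], [16, 4, 0, 0, 0], [20, 5, 0, 0, 0], [24, 5.5, 0, 0, 0], [26.5, 6, 0, 0, 0], [27, 6.1, 0, 0, 0], [27, 6.1, 0, 0, 0], [27, 6.1, 0, 0, 0]]]'

```text
t: 9.02
position: [332.1, 310.1, 160.5]
orientation: [-0.048, -3.141, 0.001]
force: [-0.1, 0.1, 0.3]
width: 85.3
gripper_force: 0.0
```

```bash
python3 bar.py copper_slug_mid 30 w4.png
python3 - <<'E'
from h import *
s=env.sense(); go(s,[331,310,9])
E
```

```text
[332.1 310.1 160.5] 178.3 9.0167 [ 0.75  0.   -0.33  1.24 -0.    0.78]
0.88 [313. 230.] rgb [246. 134.  72.] [330.9 308.4] [37.3 32.3] -18.8 [330. 307.  30.]
GO [ 0.19  0.   15.17] 0
```

View pics/w4.png

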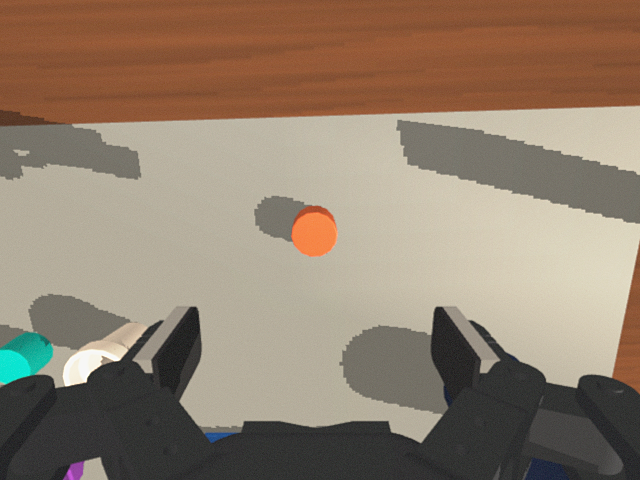

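The slug is at (314,232), i.e. (331, 308) mm, clear of everything. Grasping.

apply_moves --deltas '[[[0.1, -0.2, 4, 0, 0], [0.1, -0.2, 8, 0, 0], [0.1, -0.2, 11, 0, 0], [0.1, -0.2, 13, 0, 0], [0.1, -0.2, 14.5, 0, 0], [0.1, -0.2, 15.2, 0, 0], [0.1, -0.2, 15.2, 0, 0], [0.1, -0.2, 15.2, 0, 0.7], [0.1, -0.2, 15.2, 0, 1], [0.1, -0.2, 15.2, 0, 1]]]'

```text
t: 9.95
position: [331.9, 308.9, 10.5]
orientation: [0.049, 3.14, 0.002]
force: [-0.2, 0.9, -0.6]
width: 51.8
gripper_force: 0.0
```

apply_moves --deltas '[[[0, 0, 0, 0, 1], [0, 0, 0, 0, 1], [0, 0, 0, 0, 1], [0, 0, 0, 0, 1], [0, 0, -2, 0, 1], [0, 0, -5, 0, 1], [0, 0, -8, 0, 1], [0, 0, -11, 0, 1], [0, 0, -11, 0, 1], [0, 0, -11, 0, 1]]]'

```text
t: 10.78
position: [331.8, 309.2, 121.1]
orientation: [0.048, 3.138, 0.005]
force: [0.3, -0.5, -3.7]
width: 32.0
gripper_force: 60.3
```

Run:
```python
from h import *
env.snapshot('side'); s=env.sense(); print(s['position'],s['width'],s['gripper_force']); go(s,[598,303,112])
go(s,[598,303,10])
```

```text
[330.96075707 308.37873851 119.45328642] 32.11893413261822 60.33172845840454
GO [-26.71   0.28   0.76] 0
GO [-26.7    0.28  10.96] 0
```

apply_moves --deltas '[[[-3, 0, 0, 0, 1], [-7, 0, 0, 0, 1], [-11, 0, 0, 0, 1], [-15, 0.1, 0, 0, 1], [-19, 0.2, 0, 0, 1], [-23, 0.3, 0, 0, 1], [-26, 0.3, 0, 0, 1], [-26.7, 0.3, 0, 0, 1], [-26.7, 0.3, 0, 0, 1], [-26.7, 0.3, 0, 0, 1]]]'

```text
t: 11.67
position: [596.7, 302.4, 116.9]
orientation: [-0.049, -3.137, 0.003]
force: [-0.3, 0.0, -2.6]
width: 32.1
gripper_force: 60.2
```

apply_moves --deltas '[[[0, 0, 3, 0, 1], [0, 0, 6, 0, 1], [0, 0, 9, 0, 1], [0, 0, 10, 0, 1], [0, 0, 10.4, 0, 1], [0, 0, 10.4, 0, 1], [0, 0, 10.4, 0, 1], [0, 0, 10.4, 0, 0.5], [0, 0, 10.4, 0, 0.5], [0, 0, 10.4, 0, 0.5]]]'

```text
t: 12.5
position: [598.3, 303.5, 16.4]
orientation: [0.048, 3.14, 0.001]
force: [0.9, 0.1, -0.4]
width: 42.6
gripper_force: 0.0
```

apply_moves --deltas '[[[0, 0, 0, 0, 0.5], [0, 0, 0, 0, 0.5], [0, 0, -2, 0, 0.5], [0, 0, -5, 0, 0.5], [0, 0, -9, 0, 0], [0, 0, -13, 0, 0], [0, 0, -16, 0, 0], [0, 0, -16, 0, 0], [0, 0, -16, 0, 0], [0, 0, -16, 0, 0]]]'

```text
t: 13.33
position: [597.8, 302.9, 174.8]
orientation: [-0.049, -3.141, 0.0]
force: [-0.6, -0.2, -1.1]
width: 85.5
gripper_force: 0.0
```

Run:
```python
from h import *
s,im=snap('wrist','w5.png')
for k,z in(('copper_bar_mid',26),('copper_slug_mid',34)):
  for r in env.regions_of('wrist',k)[:1]: print(k,r['p'],r['position'],*rect('wrist',r['region'],z,s))
s=env.sense(); print(s['position'],s['width'],s['t'])
go(s,[428,150,190],150)
```

```text
copper_bar_mid 0.66 [239.3, 231.7] [600.6 242.6] [62.2 29.3] -2.3
copper_slug_mid 0.86 [315.9, 227.8] [596.4 302.9] [37.7 32.4] -1.7
[597.18113273 302.59366736 173.26624422] 85.32611287165876 13.4833
GO [ 16.44 -15.78  -1.6 ] 28.2
```

View pics/w5.png

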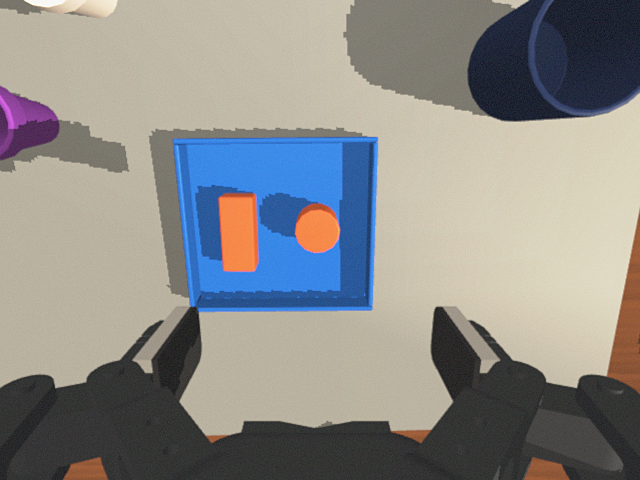

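Both copper pieces lie separately on the blue tray's floor (bar at (238,232), slug at (317,229)). Next is the white crucible, with yaw kept.

apply_moves --deltas '[[[3, -3, -0.5, 0, 0], [6, -6, -1, 0, 0], [9, -8.5, -1.5, 0, 0], [12, -11.5, -1.6, 0, 0], [15, -14.5, -1.6, 0, 0], [16.4, -15.8, -1.6, 0, 0], [16.4, -15.8, -1.6, 0, 0], [16.4, -15.8, -1.6, 0, 0], [16.4, -15.8, -1.6, 0, 0], [16.4, -15.8, -1.6, 0, 0]]]'

```text
t: 14.32
position: [429.8, 150.7, 190.7]
orientation: [-0.048, -3.141, 0.0]
force: [-0.0, 1.2, 0.1]
width: 85.5
gripper_force: 0.0
```

```bash
cat > rim.py <<'E'
import sys
from h import *
# white rim: bright low-saturation pixels within the crucible region; fit ellipse/circle on z plane
def rim(name,z,f=None,k='crucible_mid'):
    s,im=snap('wrist',f); print(np.round(s['position'],1),round(yaw(s),1),s['t'])
    for r in env.regions_of('wrist',k)[:3]:
        m=r['region']; c=np.median(im[m],0)
        ys,xs=np.nonzero(m); P=np.array([atz('wrist',p,z,s)[:2] for p in zip(xs,ys)],np.float32)
        h=cv2.convexHull(P); (cc,rad)=cv2.minEnclosingCircle(h)
        print(round(r['p'],2),np.round(r['position']),'rgb',c,np.round(rect('wrist',m,z,s)[0]),rect('wrist',m,z,s)[1:],'circ',np.round(cc,1),round(rad,1), 'box',xs.min(),xs.max(),ys.min(),ys.max())
rim(sys.argv[1],float(sys.argv[2]),sys.argv[3],sys.argv[1])
E
python3 rim.py crucible_mid 62 w6.png
```

```text
[429.8 150.7 190.7] 178.3 14.3167Traceback (most recent call last):
  File "rim.py", line 11, in <module>
    rim(sys.argv[1],float(sys.argv[2]),sys.argv[3],sys.argv[1])
    ~~~^^^^^^^^^^^^^^^^^^^^^^^^^^^^^^^^^^^^^^^^^^^^^^^^^^^^^^^^
  File "rim.py", line 8, in rim
    ys,xs=np.nonzero(m); P=np.array([atz('wrist',p,z,s)[:2] for p in zip(xs,ys)],np.float32)
                                     ~~~^^^^^^^^^^^^^^^
  File "h.py", line 17, in atz
    o,d=ray(n,px,s); return o+d*(z-o[2])/d[2]
        ~~~^^^^^^^^
  File "h.py", line 9, in ray
    c=env.get_calibration(n); K=np.array(c['camera_matrix'])
ValueError: time passes only in moves, steps and waits
```

View pics/w6.png

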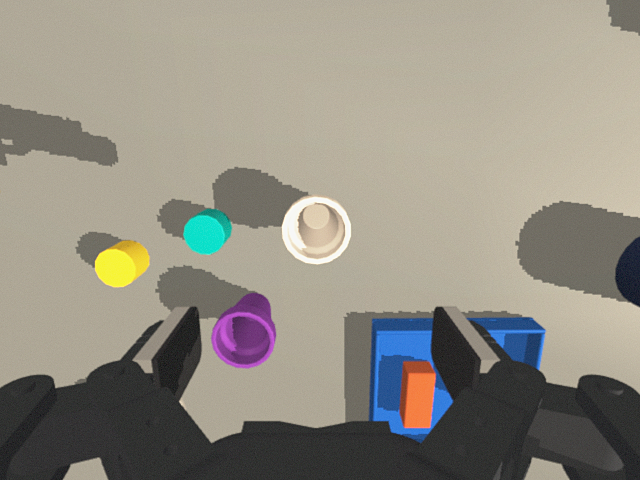

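The white crucible's rim is centred at (316,229), with purple at (245,332), turquoise at (207,231) and yellow at (120,264).

```bash
sed -i 's/^def snap/from functools import lru_cache\n@lru_cache\ndef cal(n): return env.get_calibration(n)\ndef snap/; s/c=env.get_calibration(n)/c=cal(n)/' h.py; python3 rim.py crucible_mid 62 w6b.png
python3 - <<'E'
from h import *
s=env.sense(); print(atz('wrist',(316.5,229),62,s),atz('wrist',(118,265),30,s),atz('wrist',(206,232),30,s),atz('wrist',(244,337),62,s)); go(s,atz('wrist',(316.5,229),62,s)*[1,1,0]+[0,0,36])
E
```

```text
[429.7 150.7 190.7] 178.3 14.4167
0.87 [246. 334.] rgb [118.  59. 129.] [505.  92.] (array([66.1, 48.6]), -15.9) circ [505.5  93. ] 33.1 box 211 276 293 368
0.63 [316. 229.] rgb [226. 209. 180.] [427. 150.] (array([49.9, 48.5]), -44.9) circ [426.8 150.4] 25.5 box 282 349 195 263
0.58 [124. 262.] rgb [247. 244.  55.] [448.   6.] (array([43.2, 29.1]), -62.2) circ [448.    5.9] 21.6 box 95 148 241 286
[425.92140443 150.54763878  62.        ] [459.2173145 -13.9955483  30.       ] [433.44873587  61.45950545  30.        ] [510.62180101  91.59706344  62.        ]
GO [ 3.500e-01 -1.000e-02  1.548e+01] 0
```

apply_moves --deltas '[[[0.3, 0, 4, 0, 0], [0.3, 0, 8, 0, 0], [0.3, 0, 11, 0, 0], [0.3, 0, 13, 0, 0], [0.3, 0, 14.5, 0, 0], [0.3, 0, 15.5, 0, 0], [0.3, 0, 15.5, 0, 0], [0.3, 0, 15.5, 0, 0.5], [0.3, 0, 15.5, 0, 1], [0.3, 0, 15.5, 0, 1]]]'

```text
t: 15.35
position: [427.1, 150.6, 37.5]
orientation: [0.048, 3.139, 0.001]
force: [-0.2, -0.2, 0.2]
width: 51.3
gripper_force: 0.0
```

apply_moves --deltas '[[[0, 0, 0, 0, 1], [0, 0, 0, 0, 1], [0, 0, 0, 0, 1], [0, 0, -2, 0, 1], [0, 0, -5, 0, 1], [0, 0, -8, 0, 1], [0, 0, -12, 0, 1], [0, 0, -13, 0, 1], [0, 0, -13, 0, 1], [0, 0, -13, 0, 1]]]'

```text
t: 16.18
position: [426.5, 150.4, 166.6]
orientation: [0.049, 3.14, 0.001]
force: [-0.8, 0.0, -1.0]
width: 46.2
gripper_force: 61.7
```

Run:
```python
from h import *
env.snapshot('side'); s=env.sense(); print(s['position'],s['width'],s['gripper_force'],s['force']); go(s,[590,-10,165])
```

```text
[425.70693032 150.08917167 165.34080393] 46.370883807650706 61.74506727140397 [-0.11326694  1.026204   -1.56978743]
GO [-16.92 -15.49   0.03] 0
```

apply_moves --deltas '[[[-4, -1, 0, 0, 1], [-8, -2.5, 0, 0, 1], [-12, -4, 0, 0, 1], [-16, -6, 0, 0, 1], [-20, -7.5, 0, 0, 1], [-22, -8, 0, 0, 1], [-22.5, -8, 0, 0, 1], [-22.5, -8, 0, 0, 1], [-22.5, -8, 0, 0, 1], [-22.5, -8, 0, 0, 1]]]'

```text
t: 17.07
position: [646.9, 63.8, 165.4]
orientation: [-0.047, -3.139, 0.0]
force: [-0.7, -0.5, -0.2]
width: 46.0
gripper_force: 61.8
```

```bash
python3 rim.py holder 46 w7.png
python3 - <<'E'
from h import *
s=env.sense(); print(s['position'],s['orientation'])
for y,z in ((-25,46),): print(proj('wrist',[628,y,z],s))
E
```

```text
[646.9  63.8 165.4] 178.3 17.0667
0.83 [196. 206.] rgb [69. 66. 64.] [620. -17.] (array([75.3, 72.8]), -25.4) circ [620.7 -18.6] 39.5 box 139 251 146 252
[647.25420839  64.01460824 166.43392644] [-4.68368961e-02 -3.14077200e+00 -4.28482019e-05]
[186.60223892 213.3528954 ]
```

View pics/w7.png

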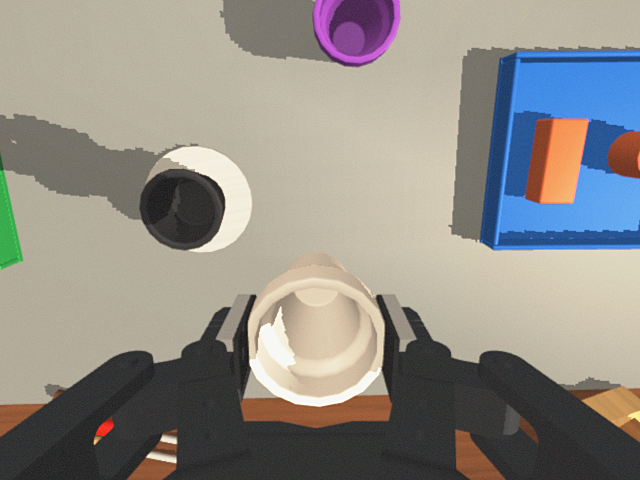

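The holder's mouth shows at about (183,209), its foot centred near (199,199); the crucible sits upright between the pads, rim near (316,335). Fitting both rims.

```bash
cat > fit.py <<'E'
from h import *
from scipy.optimize import least_squares
def ringfit(pix,z,rad,s):
    P=np.array([atz('wrist',p,z,s)[:2] for p in pix])
    c=P.mean(0)
    f=least_squares(lambda v:np.hypot(*(P-v).T)-rad,c,loss='soft_l1',f_scale=1.)
    g=least_squares(lambda v:np.hypot(*(P-v[:2]).T)-v[2],[*c,rad],loss='soft_l1',f_scale=1.)
    return np.round(f.x,1),np.round(g.x,1)
E
python3 - <<'E'
from fit import *
s=env.sense(); im=cv2.imread('pics/w7.png').astype(int)
v=im.max(2); win=np.zeros(v.shape,bool); win[140:262,130:260]=1
dark=((v<95)&win).astype(np.uint8)
dark=cv2.morphologyEx(dark,cv2.MORPH_OPEN,np.ones((3,3)))
c=max(cv2.findContours(dark,0,1)[0],key=cv2.contourArea)[:,0]
print(c.min(0),c.max(0))
h=cv2.convexHull(c)[:,0]; sel=[p for p in h]
print('mouth',ringfit(sel,46,29,s))
low=[p for p in h if p[1]>212 or p[0]<170]; print('mouth low',len(low),ringfit(low,46,29,s))
# foot
foot=((im.min(2)>190)&win).astype(np.uint8); c=max(cv2.findContours(foot,0,1)[0],key=cv2.contourArea)[:,0]
h=[p for p in cv2.convexHull(c)[:,0] if p[0]>205]; print('foot',ringfit(h,6,42,s))
# crucible rim
win[:]=0; win[240:415,245:390]=1
sat=im.max(2)-im.min(2); w=((im.min(2)>150)&win)
print(s['position'],proj('wrist',np.array(s['position'])+[0,0,26.5],s), atz('wrist',(316,340),s['position'][2]+26.5,s))
for dx in(-25,25): print(proj('wrist',np.array(s['position'])+[dx,0,26.5],s))
E
```

```text
[139 169] [224 249]
mouth (array([624.7, -28. ]), array([624.9, -28.1,  28.6]))
mouth low 26 (array([624.6, -28.4]), array([625.5, -29. ,  28. ]))
foot (array([625.8, -28.9]), array([625.8, -28.6,  41.7]))
[647.25420839  64.01460824 166.43392644] [317.91045525 347.48086977] [644.42403749  63.45367307 192.93392644]
[315.73769396 277.77655185]
[319.86855754 410.29871628]
```

Run:
```python
import cv2
im=cv2.imread('pics/w7.png')[240:415,230:405]
im=cv2.convertScaleAbs(im,alpha=1.0)
im=cv2.createCLAHE(4,(4,4)).apply(cv2.cvtColor(im,cv2.COLOR_BGR2GRAY))
cv2.imwrite('pics/c7.png',cv2.resize(im,(595,595),interpolation=2)) # x3.4
```

```text
(no output)
```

View pics/c7.png

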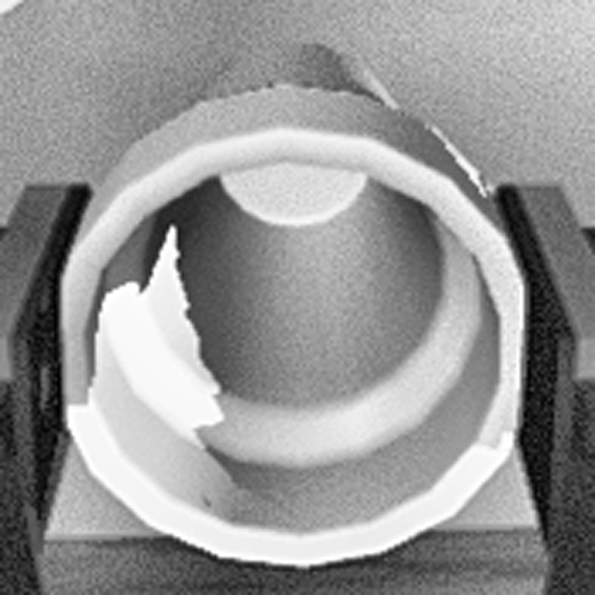

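Run:
```python
from fit import *
s=env.sense(); p=np.array(s['position'])
def f(v):
    a=np.linspace(0,2*np.pi,180); U=np.array([proj('wrist',p+[v[0]+25*np.cos(t),v[1]+25*np.sin(t),v[2]],s) for t in a])
    return [U[:,0].min()-248,U[:,0].max()-383.5,U[:,1].min()-277.6,U[:,1].max()-405.6]
r=least_squares(f,[0,0,26.]); print(r.x,r.fun)
go(s,[625.3-r.x[0],-28.5-r.x[1],110]); go(s,[625.3,-28.5,50])
```

```text
[ 3.807333   -0.83107186 18.01634558] [-1.73260979  1.73395134  1.85045147 -2.03936582]
GO [ 2.3  -9.24  5.64] 0
GO [ 1.91 -9.31 11.64] 0
```

apply_moves --deltas '[[[0.5, -2, 0, 0, 1], [1.2, -5, 0, 0, 1], [1.8, -8, 0, 0, 1], [1.9, -9.2, 0, 0, 1], [1.9, -9.2, 0, 0, 1], [1.9, -9.2, 2, 0, 1], [1.9, -9.2, 4, 0, 1], [1.9, -9.2, 5, 0, 1], [1.9, -9.2, 6, 0, 1], [1.9, -9.2, 6, 0, 1]]]'

```text
t: 18.0
position: [625.6, -27.1, 104.3]
orientation: [-0.047, -3.138, -0.001]
force: [-0.0, -0.2, -2.5]
width: 46.4
gripper_force: 61.8
```

Run:
```python
from h import *
for n in('side','scene'): snap(n,n+'8.png')
s=env.sense(); print(s['position'],yaw(s),s['force']); go(s,[625,-28.0,50])
import cv2
a=cv2.imread('pics/side8.png')[170:290,190:310]; b=cv2.imread('pics/scene8.png')[200:320,300:420]
cv2.imwrite('pics/c8.png',cv2.resize(np.hstack([a,b]),(800,400),interpolation=2))
```

```text
[626.71942204 -27.47787539 106.59181879] 178.2688659050978 [-0.36342392  0.68610749 -1.13492595]
GO [ 0.17 -0.06  5.66] 0
```

View pics/c8.png

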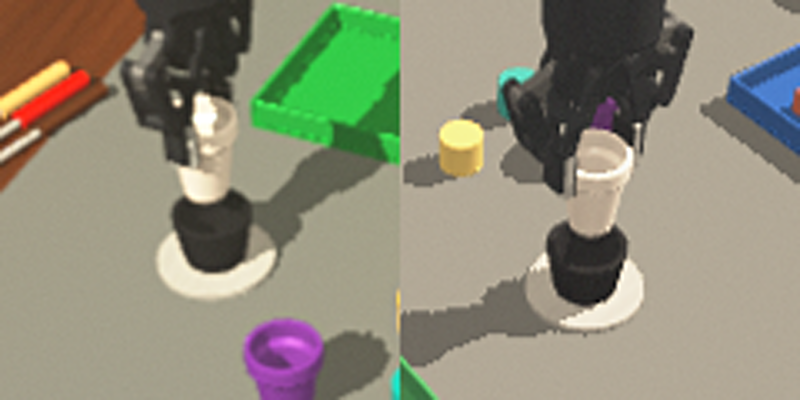

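The crucible hangs over the holder's mouth, foot aligned with the well to about a pixel in both views. Lowering slowly.

apply_moves --deltas '[[[0.1, -0.1, 0.8, 0, 1], [0.1, -0.1, 1.6, 0, 1], [0.1, -0.1, 2.4, 0, 1], [0.1, -0.1, 3.2, 0, 1], [0.1, -0.1, 4, 0, 1], [0.1, -0.1, 4.6, 0, 1], [0.1, -0.1, 5, 0, 1], [0.1, -0.1, 5.3, 0, 1], [0.1, -0.1, 5.4, 0, 1], [0.1, -0.1, 5.4, 0, 1]]]'

```text
t: 18.93
position: [625.8, -29.0, 52.5]
orientation: [0.049, 3.141, -0.0]
force: [-0.5, 0.7, -1.7]
width: 46.5
gripper_force: 61.9
```

apply_moves --deltas '[[[0, 0, 0.1, 0, 1], [0, 0, 0.2, 0, 1], [0, 0, 0.2, 0, 1], [0, 0, 0.2, 0, 1], [0, 0, 0.2, 0, 0.35], [0, 0, 0.2, 0, 0.3], [0, 0, 0.2, 0, 0.2], [0, 0, 0.2, 0, 0], [0, 0, 0.2, 0, 0], [0, 0, 0.2, 0, 0]]]'

```text
t: 19.77
position: [625.6, -29.0, 50.1]
orientation: [-0.049, -3.141, -0.0]
force: [0.1, 1.1, 0.2]
width: 85.7
gripper_force: 0.0
```

apply_moves --deltas '[[[0, 0, -1, 0, 0], [0, 0, -3, 0, 0], [0, 0, -6, 0, 0], [0, 0, -10, 0, 0], [0, 0, -13, 0, 0], [0, 0, -14, 0, 0], [0, 0, -14, 0, 0], [0, 0, -14, 0, 0], [0, 0, -14, 0, 0], [0, 0, -14, 0, 0]]]'

```text
t: 20.6
position: [624.7, -29.0, 188.1]
orientation: [-0.049, -3.138, -0.0]
force: [-0.9, 0.1, -0.1]
width: 85.7
gripper_force: 0.0
```

```bash
python3 rim.py crucible_mid 76 w9.png
python3 - <<'E'
from h import *
for n in('side','scene'):
  snap(n,n+'9.png')
  for z in (76,): print(n,proj(n,[625.3,-28.5,76.]))
import cv2
a=cv2.imread('pics/side9.png')[190:290,200:300]; w=cv2.imread('pics/w9.png')[150:300,240:390]
cv2.imwrite('pics/c9.png',np.hstack([cv2.resize(a,(400,400),interpolation=2),cv2.resize(w,(400,400),interpolation=2)]))
s=env.sense(); print(s['position']); go(s,[461,-16,165])
E
```

```text
[624.7 -29.  188.1] 178.2 20.6
0.96 [315. 246.] rgb [218. 198. 171.] [626. -30.] (array([51.5, 48.6]), -3.2) circ [626.  -29.8] 25.9 box 280 351 205 278
0.94 [493.  60.] rgb [ 94.  48. 102.] [516.  81.] (array([50.3, 49.2]), 67.5) circ [517.6  79.1] 28.0 box 445 537 18 103
side [251.94996901 223.25878325]
scene [355.40052835 263.016275  ]
[625.16366095 -28.99535956 189.11198379]
GO [16.44  0.79  2.44] 0
```

View pics/c9.png

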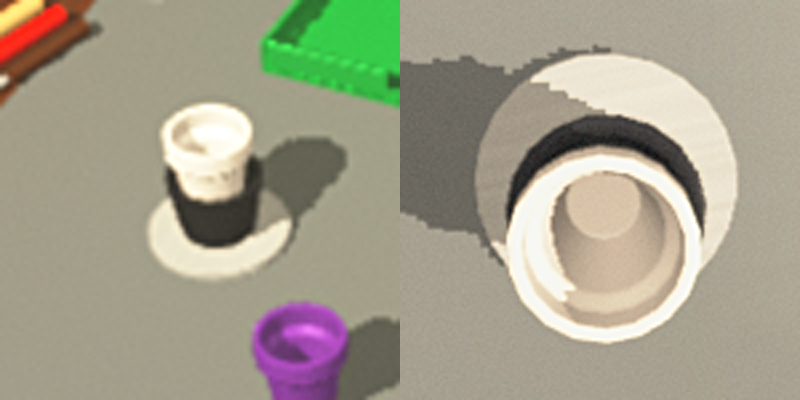

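The crucible is upright and seated: its rim is where z = 76 mm projects and centred within 1–2 mm. Next is the brass slug (yellow).

apply_moves --deltas '[[[4, 0.2, 0.6, 0, 0.3], [8, 0.4, 1.2, 0, 0.3], [12, 0.6, 1.8, 0, 0.3], [15.5, 0.7, 2.4, 0, 0.3], [16.4, 0.8, 2.4, 0, 0.3], [16.4, 0.8, 2.4, 0, 0.3], [16.4, 0.8, 2.4, 0, 0.3], [16.4, 0.8, 2.4, 0, 0.3], [16.4, 0.8, 2.4, 0, 0.3], [16.4, 0.8, 2.4, 0, 0.3]]]'

```text
t: 21.63
position: [463.2, -16.1, 166.2]
orientation: [0.049, 3.141, -0.0]
force: [-0.3, -0.7, 0.7]
width: 59.9
gripper_force: 0.0
```

```bash
python3 bar.py brass_slug_mid 30 w10.png
python3 - <<'E'
from h import *
s=env.sense(); print(s['width']); go(s,[461,-16,9.5])
E
```

```text
[463.2 -16.1 166.2] 178.2 21.6333 [-0.03  0.02 -0.3   1.25 -0.   -0.  ]
0.86 [415. 189.] rgb [ 34. 229. 210.] [435.   55.8] [39.2 33.3] 67.3 [434.  55.  30.]
0.61 [319. 227.] rgb [247. 244.  61.] [460.  -17.2] [37.  32.5] -1.7 [460. -14.  30.]
59.6294723606551
GO [ 0.17 -0.   15.66] 0
```

Yellow (319,227) is the brass slug, centre about (460.5, -15.5); turquoise at (415,189) is the decoy. Grasping.

apply_moves --deltas '[[[0.2, 0, 4, 0, 0.3], [0.2, 0, 8, 0, 0.3], [0.2, 0, 11, 0, 0.3], [0.2, 0, 13, 0, 0.3], [0.2, 0, 14.8, 0, 0.3], [0.2, 0, 15.6, 0, 0.3], [0.2, 0, 15.6, 0, 0.3], [0.2, 0, 15.6, 0, 0.7], [0.2, 0, 15.6, 0, 1], [0.2, 0, 15.6, 0, 1]]]'

```text
t: 22.57
position: [461.3, -16.0, 11.9]
orientation: [0.049, 3.139, -0.0]
force: [-0.0, 0.1, 2.5]
width: 32.3
gripper_force: 59.4
```

apply_moves --deltas '[[[0, 0, 0, 0, 1], [0, 0, 0, 0, 1], [0, 0, 0, 0, 1], [0, 0, -2, 0, 1], [0, 0, -5, 0, 1], [0, 0, -8, 0, 1], [0, 0, -11, 0, 1], [0, 0, -12, 0, 1], [0, 0, -12, 0, 1], [0, 0, -12, 0, 1]]]'

```text
t: 23.4
position: [460.0, -15.9, 129.9]
orientation: [0.048, 3.141, 0.0]
force: [0.4, 0.9, -2.5]
width: 31.9
gripper_force: 59.8
```

Run:
```python
from h import *
env.snapshot('side'); s=env.sense(); print(s['position'],s['width'],s['gripper_force']); go(s,[602,-216,130])
```

```text
[459.27793336 -15.86086716 128.91977924] 32.08240910246418 59.83174681663513
GO [-14.88 -19.56  -0.13] 0
```

apply_moves --deltas '[[[-2, -3, 0, 0, 1], [-4, -6, 0, 0, 1], [-7, -9, 0, 0, 1], [-9, -12, 0, 0, 1], [-12, -15.5, 0, 0, 1], [-14, -18.5, 0, 0, 1], [-14.9, -19.5, 0, 0, 1], [-14.9, -19.5, 0, 0, 1], [-14.9, -19.5, 0, 0, 1], [-14.9, -19.5, 0, 0, 1]]]'

```text
t: 24.28
position: [601.5, -214.5, 128.4]
orientation: [-0.048, -3.138, -0.002]
force: [-0.3, 0.6, -2.0]
width: 31.7
gripper_force: 60.2
```

```bash
python3 tray.py tray_green w11.png
python3 - <<'E'
from h import *
s=env.sense(); print(s['position']); go(s,[600,-218,15])
E
```

```text
[ 601.5 -214.5  128.4] 178.2 24.2833 31.74993066277617 [-0.34  0.36  0.03  1.25  0.   -0.31]
0.63 [239. 219.] [ 599.7 -253.8] [150.1 137.6] 88.4
[ 601.93458161 -214.16982361  129.65045025]
GO [ 0.16 -0.4  11.47] 0
```

View pics/w11.png

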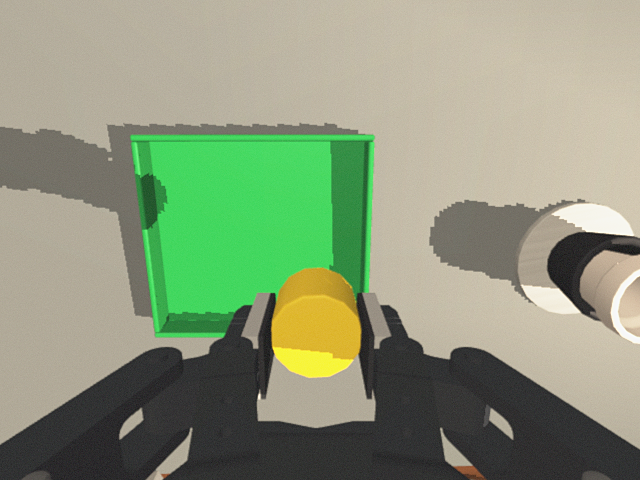

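The slug is held at (316,322) over the green tray, whose centre is (599.7, -253.8). Setting it down at y = -224.

apply_moves --deltas '[[[0.2, -1, 2, 0, 1], [0.2, -1, 5, 0, 1], [0.2, -1, 8, 0, 1], [0.2, -1, 10, 0, 1], [0.2, -1, 11, 0, 1], [0.2, -1, 11.4, 0, 1], [0.2, -1, 11.4, 0, 1], [0.2, -1, 11.4, 0, 1], [0.2, -1, 11.4, 0, 0.5], [0.2, -1, 11.4, 0, 0.5]]]'

```text
t: 25.22
position: [601.5, -225.4, 17.7]
orientation: [0.048, 3.139, -0.001]
force: [0.3, -0.8, 0.2]
width: 42.7
gripper_force: 0.0
```

apply_moves --deltas '[[[0, 0, 0, 0, 0.5], [0, 0, 0, 0, 0.5], [0, 0, 0, 0, 0.5], [0, 0, -2, 0, 0.5], [0, 0, -5, 0, 0.5], [0, 0, -9, 0, 0], [0, 0, -13, 0, 0], [0, 0, -15, 0, 0], [0, 0, -15, 0, 0], [0, 0, -15, 0, 0]]]'

```text
t: 26.05
position: [601.5, -225.7, 168.1]
orientation: [0.049, 3.138, -0.002]
force: [0.4, -0.9, -0.7]
width: 85.2
gripper_force: 0.0
```

```bash
python3 bar.py brass_slug_mid 34
python3 - <<'E'
from h import *
s=env.sense(); print(s['position'],s['width']); go(s,[418,-140,165],150)
E
```

```text
[ 601.5 -225.7  168.1] 178.2 26.05 [-0.36  0.35  0.11  1.33  0.   -0.33]
0.96 [321. 230.] rgb [247. 242.  58.] [ 599.7 -225.9] [36.9 33.1] -1.7 [ 601. -223.   34.]
[ 600.05732814 -225.19566732  165.07537181] 85.38345996545706
GO [18.46  7.95  0.04] 28.2
```

apply_moves --deltas '[[[3, 1.5, 0, 7, 0], [7, 3, 0, 14, 0], [11, 4.5, 0, 21, 0], [15, 6.5, 0, 28, 0], [18, 7.8, 0, 28, 0], [18.5, 8, 0, 28, 0], [18.5, 8, 0, 28, 0], [18.5, 8, 0, 28, 0], [18.5, 8, 0, 28, 0], [18.5, 8, 0, 28, 0]]]'

```text
t: 26.98
position: [419.2, -140.1, 165.8]
orientation: [-0.807, -3.036, -0.0]
force: [-1.0, 0.5, 0.1]
width: 85.5
gripper_force: 0.0
```

```bash
python3 bar.py brass_bar_mid 22
python3 - <<'E'
from h import *
s=env.sense(); print(s['position']); go(s,[419,-140,4.5],150)
E
```

```text
[ 419.2 -140.1  165.8] 150.2 26.9833 [-0.32 -0.02 -0.34  1.25  0.    0.2 ]
0.95 [310. 226.] rgb [247. 242.  58.] [ 416.1 -144.2] [61.7 25.4] -30.7 [ 415. -144.   22.]
[ 418.97236895 -140.02813359  165.79921822]
GO [-1.000e-02  1.000e-02  1.613e+01] 0.2
```

apply_moves --deltas '[[[0, -0.5, 4, 0.7, 0], [0, -0.5, 8, 0.7, 0], [0, -0.5, 11, 0.7, 0], [0, -0.5, 13.5, 0.7, 0], [0, -0.5, 15, 0.7, 0], [0, -0.5, 16.1, 0.7, 0], [0, -0.5, 16.1, 0.7, 0], [0, -0.5, 16.1, 0.7, 0.6], [0, -0.5, 16.1, 0.7, 1], [0, -0.5, 16.1, 0.7, 1]]]'

```text
t: 27.92
position: [416.6, -144.4, 6.3]
orientation: [0.825, 3.03, -0.0]
force: [1.9, -0.2, -0.5]
width: 51.6
gripper_force: 0.0
```

apply_moves --deltas '[[[0, 0, 0, 0, 1], [0, 0, 0, 0, 1], [0, 0, 0, 0, 1], [0, 0, 0, 0, 1], [0, 0, 0, 0, 1], [0, 0, -2, 0, 1], [0, 0, -5, 0, 1], [0, 0, -9, 0, 1], [0, 0, -12, 0, 1], [0, 0, -12, 0, 1]]]'

```text
t: 28.75
position: [418.5, -145.0, 131.1]
orientation: [0.823, 3.023, -0.001]
force: [1.8, -0.1, -3.0]
width: 24.4
gripper_force: 60.0
```

apply_moves --deltas '[[[0, 0, 0, 0, 1], [0, 0, 0, 0, 1], [0, 0, 0, 0, 1], [0, 0, 0, 0, 1], [0, 0, 0, 0, 1], [0, 0, 0, 0, 1], [0, 0, 0, 0, 1], [0, 0, 0, 0, 1], [0, 0, 0, 0, 1], [0, 0, 0, 0, 1]]]'

```text
t: 29.58
position: [415.7, -144.0, 125.3]
orientation: [0.826, 3.031, -0.0]
force: [0.3, 0.1, -3.7]
width: 24.4
gripper_force: 59.9
```

Run:
```python
from h import *
s=env.sense(); print(s['position'],s['width'],s['gripper_force']); go(s,[600,-286,10],178.4)
```

```text
[ 415.65917708 -144.00503583  125.29823013] 24.399478389689165 59.91693198680878
GO [-23.09  -2.89  11.53] -28.9
```

apply_moves --deltas '[[[-3, -0.4, 0, -7, 1], [-6, -0.8, 0, -14, 1], [-10, -1.3, 0, -21, 1], [-14, -1.8, 0, -28, 1], [-18, -2.3, 0, -29, 1], [-21.5, -2.7, 0, -29, 1], [-23, -2.9, 0, -29, 1], [-23.1, -2.9, 0, -29, 1], [-23.1, -2.9, 0, -29, 1], [-23.1, -2.9, 0, -29, 1]]]'

```text
t: 30.42
position: [599.3, -285.7, 124.8]
orientation: [-0.04, -3.14, -0.001]
force: [-1.1, -0.7, -3.5]
width: 24.3
gripper_force: 59.9
```

Run:
```python
from h import *
env.snapshot('side');s=env.sense(); print(s['position'],yaw(s),s['width']); go(s,[600,-286,10.5],178.4)
```

```text
[ 599.21249434 -285.46887432  125.19673804] 178.5423265492378 24.925966431419827
GO [-0.09 -0.06 11.47] 0.1
```

apply_moves --deltas '[[[-0.1, -0.1, 2, 0, 1], [-0.1, -0.1, 5, 0, 1], [-0.1, -0.1, 8, 0, 1], [-0.1, -0.1, 10, 0, 1], [-0.1, -0.1, 11, 0, 1], [-0.1, -0.1, 11.5, 0, 1], [-0.1, -0.1, 11.5, 0, 1], [-0.1, -0.1, 11.5, 0, 1], [-0.1, -0.1, 11.5, 0, 0.6], [-0.1, -0.1, 11.5, 0, 0.6]]]'

```text
t: 31.3
position: [602.2, -287.6, 12.2]
orientation: [0.04, 3.138, -0.002]
force: [0.2, -0.4, -0.7]
width: 34.2
gripper_force: 0.0
```

apply_moves --deltas '[[[0, 0, 0, 0, 0.6], [0, 0, 0, 0, 0.58], [0, 0, 0, 0, 0.58], [0, 0, -2, 0, 0.58], [0, 0, -5, 0, 0.5], [0, 0, -9, 0, 0], [0, 0, -13, 0, 0], [0, 0, -16, 0, 0], [0, 0, -18, 0, 0], [0, 0, -18, 0, 0]]]'

```text
t: 32.13
position: [602.9, -288.1, 196.5]
orientation: [0.04, 3.133, -0.006]
force: [0.5, 0.5, 1.0]
width: 85.6
gripper_force: 0.0
```

```bash
python3 bar.py brass_bar_mid 26 w12.png; python3 -c "
from h import *
snap('side','side12.png')
a=cv2.imread('pics/side12.png'); w=cv2.imread('pics/w12.png')
cv2.imwrite('pics/c12.png',cv2.resize(np.hstack([a[:,60:460],w[:,100:500]]),(800,480)))"
```

```text
[ 602.9 -288.1  196.5] 178.5 32.1333 [-0.45  0.4   0.24  1.4  -0.   -0.42]
0.68 [319. 217.] rgb [247. 242.  59.] [ 600.8 -287.9] [62.1 27. ] -2.1 [ 601. -287.   26.]
0.26 [603. 230.] rgb [161. 150. 133.] [624.1 -53.6] [85.6 63.2] 9.8 [617. -52.  26.]
```

View pics/c12.png

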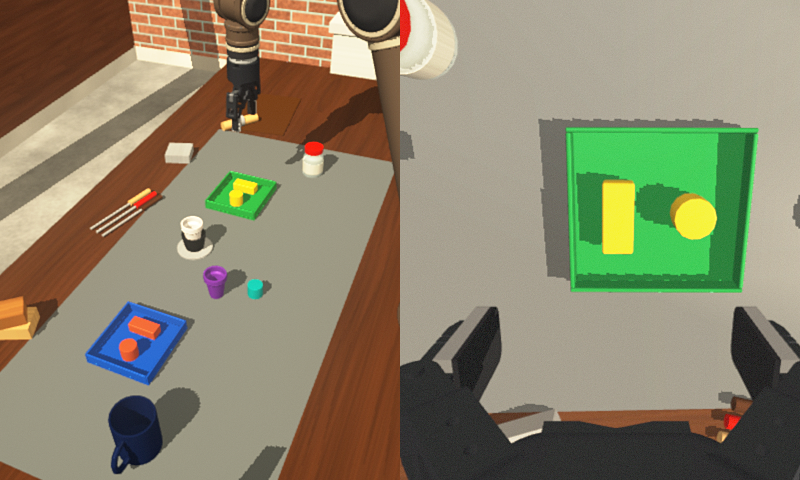

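The brass bar and slug lie separately in the green tray and the copper pieces in the blue. The crucible stands in the holder, the jar and mug are unmoved, and the arm is clear. Handing in.

```bash
python3 -c "
from workcell import env
print(env.close_job())"
```

```text
the job is handed in; nothing more can be done
None
```

I handed the job in at about 32 s of the 128 s allowed: both copper pieces are in the blue tray, both brass pieces are in the green tray, the white crucible is seated in the holder, and the jar and mug stand where they were. The last camera views agree, but the hand-in returned no verdict.

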